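# Free the top shim tray from a stuck stack and hold it up for hand-over

### The job

Press the spray can's yellow nozzle cap fully down and let it come back up, to wet the stuck stack. Then peel the blue top tray off the stack by its orange lug, raising that corner first while the diagonally opposite corner still rests on the stack, and leave the grey trays in their place. Finish holding the tray still in the gripper, its middle over the middle of the green mat and every corner more than 10 cm above the table; do not push or tip the other things on the bench.

Things in the scene. Friction and masses are not known exactly. Their poses are not given: they have to be found in the camera images.
- station: Fixed aluminium base plate, 245 x 150 x 12 mm, with low gold stops around the pile and a bare-metal spray can with a blue band clamped on it. Origin on the table right under the centre of the tray pile. Its x axis points from the pile's centre to the can, whose upright axis stands at station x = +120 mm, y = 0; its z is up.
- nozzle_cap (a joint): Travel of the can's sprung yellow nozzle cap in m: 0 = up, 0.006 = fully down. Starts moving at about 2 N, fully down at about 4.5 N; springs back when let go.
- cap_top (a point): Centre of the top face of the yellow nozzle cap (30 mm diameter, 22 mm tall), 163 mm above the table when up. Press it straight down. The can below it is 48 mm across.
- pile: Loose dark-grey pile of nested trays under the top one, 170 x 130 x 46 mm, 0.9 kg, on the station plate between the stops. Origin at the centre of its underside, 12 mm above the table; axes along the station's. Four amber tacky beads in its mouth (on the long sides, 55 mm either side of the middle) stick the top tray: 7 to 10 N in all; each lets go once the tray there has risen about 8 mm.
- top_tray: Loose blue plastic tray, 0.07 to 0.12 kg, nested in the pile: flat rim 170 x 130 x 4 mm lying on the pile's rim, body 146 x 106 mm reaching 14 mm below the rim, with 3 mm play all round in the pile. Origin at the centre of the rim's underside, 58 mm above the table at the start; x along the 170 mm side, y along the 130 mm side, z up.
- lug (a point): Centre of the orange upright lug on one corner of the top tray, at tray (-83, -63.5, +22) mm. The lug is a plate 12 mm thick, 36 mm long, its top 40 mm above the tray's origin, its foot on the rim's top (4 mm). Its length points to the opposite corner, at +0.653 rad (37.4 deg) from the tray's x axis seen from above; fingers close across that.
- far_corner (a point): The rim corner of the top tray diagonally opposite the lug, at tray (+85, +65, 0) mm, on the rim's underside.
- left_corner (a point): Rim corner of the top tray at tray (-85, +65, 0) mm, on the rim's underside.
- right_corner (a point): Rim corner of the top tray at tray (+85, -65, 0) mm, on the rim's underside.
- mat: Fixed flat green hand-over mat with a thin white border line, 220 x 180 x 3 mm. Origin at the centre of its underside, on the table.
- clevis: Bystander, to be left alone: gold-coloured anodised U-shaped clamp block with a dark bolt head on each side, about 30 x 96 x 66 mm tall. Origin at the centre of its underside.
- jar: Bystander, to be left alone: small amber jar with a dark lid, 56 mm across, 85 mm tall. Origin at the centre of its underside.
- wrench: Bystander, to be left alone: steel wrench lying flat, about 180 mm long. Origin at the middle of its length.
- piston: Bystander, to be left alone: aluminium damper piston, 46 mm disc with a thin stem standing up, 58 mm tall. Origin at the centre of its underside.
Mind the look-alikes: they are no part of the job. Of the things like the top_tray, leave any that is purple; of the rest the larger one is meant.

How it is judged:
On the way, in this order (a step that is already met when the one before it is completed fails the run):
1. the nozzle cap is pressed down while the top tray still sits in the pile (value of joint nozzle_cap above 0.0045 m and distance of lug from where it was at the start of the episode below 0.006 m), for 0.05 s.
2. the cap has come back up, the top tray still in the pile (value of joint nozzle_cap below 0.0015 m and distance of lug from where it was at the start of the episode below 0.006 m), for 0.1 s.
3. the lug corner is raised at least 15 mm while the opposite corner still rests on the pile (within 6 mm) (z of lug in the frame of pile above 0.083 m and z of far_corner in the frame of pile below 0.052 m and contact force between top_tray and the fingers above 0.5 N), for 0.1 s.
At the end, for the whole second after the job is handed in: The fingers hold the blue tray still (under 40 mm/s), touching neither pile, station nor cap, all four corners more than 100 mm above the table, its centre within 70 mm (horizontally) of the mat's centre; the pile is within 12 mm of where it stood and flat; the nozzle cap is up (height (world z) of each of lug, far_corner, left_corner, right_corner above 0.1 m and horizontal distance between top_tray and mat below 0.07 m and contact force between the fingers and top_tray above 1 N and contact force between top_tray and pile below 0.05 N and contact force between top_tray and station below 0.05 N and contact force between top_tray and nozzle_cap below 0.05 N and linear speed of top_tray below 0.04 m/s and angular speed of top_tray below 0.3 rad/s and distance of pile from where it was at the start of the episode below 0.012 m and angle between pile's own z axis and vertical below 0.05 rad and value of joint nozzle_cap below 0.0015 m); the arm keeps its last pose, push and grip.
It fails at once if the grey pile is lifted more than 15 mm off or shifted out of its place (distance of pile from where it was at the start of the episode above 0.015 m).
It fails at once if a bystander is pushed more than 20 mm or tipped (distance of any of clevis, jar, wrench, piston from where it was at the start of the episode above 0.02 m or angle between any of clevis, jar, wrench, piston's own z axis and vertical above 0.4 rad).
It also fails if it takes over 54 s, if anything falls off the work surface, if the arm or the gripper's body presses on something with over 40 N, if the wrist force passes 120 N, or if a joint passes its speed limit or range.

### The arm

A 6-joint arm with a two-finger parallel gripper is mounted at the origin on the work surface. World frame = base frame: x ahead of the robot, y to its left, z up, the work surface at z = 0. Lengths are in m, angles in rad, forces in N, time in s.
With the tool pointing down it reaches from about 0.4 to 0.825 m from the base axis. Payload 7 kg.
Tool frame: the origin (TCP) lies between the finger pads; the fingertips stand 22 mm ahead of it and the grasp point (between the pads) lies 3 mm ahead of it (r.finger_overhang is the x of the fingertips in the tool frame, in m); x points along the fingers, y is the direction in which the jaws open and shut, and the axes are right-handed (so a half turn about x gives the same grasp; the last joint's range is limited). The gripper opens to 85 mm and grips with 20 to 120 N. Pads are 22 mm wide; open, the fingers measure 114 mm over their backs; the gripper's body (76 mm by 85 mm) begins 54 mm behind the grasp point. The pads swing forward as they close: fully open they stand 13 mm farther back than shut.
Start: joints at [1.428, 0.359, 0.012, 0, -1.224, -0.288], TCP at [0.282, 0.613, 0.253] pointing down, gripper open.
Joint ranges: [-3.07, 3.07], [-1.43, 2.12], [-1.02, 1.25], [-3.03, 1.67], [-3.05, -0], [-3.03, 3.03]. Speed limits (rad/s): [2.39, 2.39, 3.01, 3.14, 3.14, 3.14].

### API

Orientations are given as a rotation vector (axis times angle).
In Python, from station import telemetry, optics, job, r gives the robot as it stands.
- The arm moves only by the shell command python3 -m jog 'ROWS' [FORCE]. ROWS is JSON, a list of rows, each an object with "slide": the shift along the tool's x, y, z in cm, a list of three; "roll": the turn about the tool's x in degrees; "fingers": the opening in per cent of the stroke, from 0 (shut) to 100 (fully open). In form: [{"slide": [tx, ty, tz], "roll": roll, "fingers": fingers}, ...]. A call has 1 to 10 rows; each row shifts and turns the pose as measured when the row begins, along the tool's axes as they then stand; what a row does not reach is not made up. A row lasts 1/8 s, in which the tool goes at most 62.5 mm and 10.7 degrees, less where a joint would pass 70% of its speed; a pose out of reach is approached as far as the arm can. A call with a gripper value outside its range is refused whole. The fingers move at their own pace and stop on an object; FORCE is the grip in N (left out, the last holds). Time passes only in rows, so rows that do not move let the fingers close. It gives the time, the measured TCP pose, the force and the opening at its end, in the units of the state.
- telemetry.sense(): the state, without advancing time (a new reading comes with each control period).
- optics.snapshot(name): name is "side" or "top" or "wrist"; returns the picture (384x512x3 uint8, red, green, blue); there is no depth.
- optics.get_calibration(name): a dict with "fov_y" (degrees; the focal length in pixels is half the picture's height over the tangent of half this angle, whatever the lens; pixels are square), "cx", "cy" (the principal point, pixels), "camera_from_world" (4x4, takes a point from world to camera coordinates); the wrist camera has in their place "T_tool_cam" (4x4, takes a point from camera to tool coordinates, whose origin is the TCP and whose axes are the tool frame's). Camera axes: x right, y down, z forward; pixel columns grow to the right and rows downward; lengths in m; the calibration is good to about 2 mm. The wrist camera is an equidistant fisheye: a pixel r from the principal point sees the ray r / f radians off the axis. A picture is of the moment at which its call begins: read the wrist's pose just before it. get_calibration takes no time and is no camera call.
- job.hand_in(): hands the job in, once; it reports no verdict.
The state is a dict: "time_s": time; "q": joint angles; "qvel": joint speeds; "tau": joint torques, N m; "tool_pos": TCP position; "tcp_rot": TCP orientation; "ft_force": force on the tool from outside, world axes, zero at the start; "moment": the same for the moment, N m; "width": finger opening in m.
Only numpy, scipy, OpenCV 4.12 (cv2) and the standard library are available. Lean on these libraries where they do the work, as an engineer would, in place of code of your own. Each camera call takes 0.05 s, during which the arm holds its last target.

## Working session

There is one attempt and no reset: what is moved stays moved. The work goes in short steps, Python scripts to look and compute and a shell command to move; the robot and the scene stay as the last step left them, time stands still between calls to the robot, and variables do not carry over. Pictures are saved under pics/ and viewed, and the job is handed in when it is done.

```bash
ls; mkdir -p pics; python3 - <<'E'
from station import telemetry, optics, job, r
import cv2
print(telemetry.sense(), r.finger_overhang)
for n in ("side","top","wrist"):
    s=telemetry.sense()
    im=optics.snapshot(n); cv2.imwrite(f"pics/{n}0.png",im[:,:,::-1])
    print(n,optics.get_calibration(n))
E
```

```text
pics
{'time_s': 0.0, 'q': array([ 1.42808228e+00,  3.59359119e-01,  1.10729917e-02, -3.58502668e-04,
       -1.22412054e+00, -2.88107211e-01]), 'qvel': array([ 0.00015499,  0.00090916, -0.00146919, -0.00067333,  0.00052415,
        0.00061117]), 'tau': array([ 5.59863111e-04, -5.83321452e+01,  2.93419987e+01,  6.93667307e+00,
       -6.04297325e-03,  8.08501852e-06]), 'tool_pos': array([0.28171916, 0.61290521, 0.25238627]), 'tcp_rot': array([-1.98361529,  0.43585714,  1.98406049]), 'ft_force': array([-0.40340445,  0.24238182, -0.12369358]), 'moment': array([ 0.0588877 ,  0.0310697 , -0.00299987]), 'width': 0.0855889361632299} 0.022
side {'fov_y': 52.50150963701793, 'cx': 258.12001446461153, 'cy': 190.25560982016793, 'camera_from_world': array([[ 0.99770428, -0.06500628,  0.01898301, -0.61890446],
       [-0.02519609, -0.61650729, -0.78694594,  0.16210442],
       [ 0.06285959,  0.78466104, -0.61672986,  1.13290777],
       [ 0.        ,  0.        ,  0.        ,  1.        ]])}
top {'fov_y': 52.68338691503732, 'cx': 252.58012765066772, 'cy': 195.13533118975505, 'camera_from_world': array([[-0.01038653, -0.99994103, -0.00316988,  0.07444083],
       [-0.98514084,  0.01077618, -0.17141004,  0.60464303],
       [ 0.17143409,  0.00134242, -0.98519468,  1.32903494],
       [ 0.        ,  0.        ,  0.        ,  1.        ]])}
wrist {'fov_y': 65.70646984690485, 'cx': 257.9385468956178, 'cy': 192.4732604521223, 'T_tool_cam': array([[ 1.06943490e-03, -2.92141442e-01,  9.56374526e-01,
        -1.20681475e-01],
       [ 9.99999141e-01, -4.11776719e-04, -1.24400117e-03,
         4.64791027e-04],
       [ 7.57237061e-04,  9.56375035e-01,  2.92140751e-01,
        -7.45807003e-02],
       [ 0.00000000e+00,  0.00000000e+00,  0.00000000e+00,
         1.00000000e+00]])}
```

View pics/side0.png

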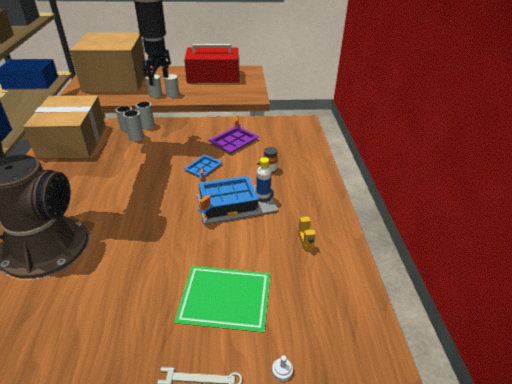

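View pics/top0.png

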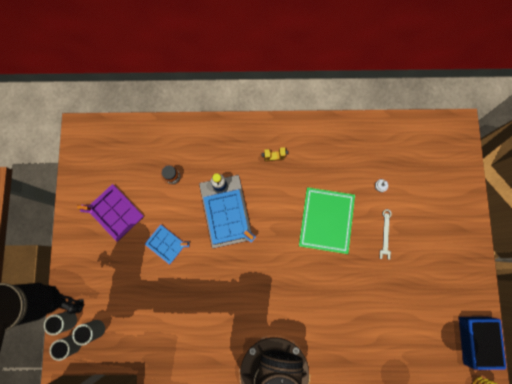

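View pics/wrist0.png

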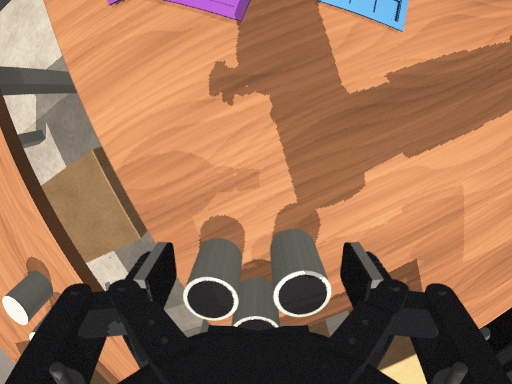

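Top view: candidates are the purple tray (113,211), a small blue tray (166,244) and a large blue tray on the grey pile next to the can (227,216). The large blue one fits: it isn't purple and it is the larger of the blues. I'll confirm it in a crop and measure.

```bash
cat > h.py <<'E'
import numpy as np, cv2
from scipy.spatial.transform import Rotation as R
from station import telemetry, optics, job, r
def cal(n):
    c=optics.get_calibration(n); f=192/np.tan(np.radians(c["fov_y"]/2)); return c,f
def ray(n,u,v,T=None):
    c,f=cal(n)
    x,y=u-c["cx"],v-c["cy"]
    if n=="wrist":
        rr=np.hypot(x,y); th=rr/f; d=np.array([x/rr*np.sin(th),y/rr*np.sin(th),np.cos(th)])
        M=T@c["T_tool_cam"]
    else:
        d=np.array([x/f,y/f,1]); M=np.linalg.inv(c["camera_from_world"])
    d=M[:3,:3]@d; return M[:3,3],d/np.linalg.norm(d)
def onz(n,u,v,z,T=None):
    o,d=ray(n,u,v,T); return o+d*(z-o[2])/d[2]
def proj(n,p,T=None):
    c,f=cal(n)
    if n=="wrist":
        q=np.linalg.inv(T@c["T_tool_cam"])@np.r_[p,1]; rr=np.hypot(q[0],q[1]); th=np.arctan2(rr,q[2])
        return np.array([c["cx"]+f*th*q[0]/rr, c["cy"]+f*th*q[1]/rr])
    q=c["camera_from_world"]@np.r_[p,1]; return np.array([c["cx"]+f*q[0]/q[2],c["cy"]+f*q[1]/q[2]])
def two(n1,p1,n2,p2,T1=None,T2=None):
    a,d=ray(n1,*p1,T1); b,e=ray(n2,*p2,T2)
    s=np.linalg.lstsq(np.c_[d,-e],b-a,rcond=None)[0]
    P,Q=a+d*s[0],b+e*s[1]; return (P+Q)/2,np.linalg.norm(P-Q)
def T_tool(s=None):
    s=s or telemetry.sense(); T=np.eye(4); T[:3,:3]=R.from_rotvec(s["tcp_rot"]).as_matrix(); T[:3,3]=s["tool_pos"]; return T
def blobs(im,lo,hi,amin=8):
    h=cv2.cvtColor(im,cv2.COLOR_RGB2HSV); m=cv2.inRange(h,lo,hi)
    n,l,st,ce=cv2.connectedComponentsWithStats(m)
    return m,[(st[i],ce[i],l==i) for i in range(1,n) if st[i][4]>=amin]
E
python3 - <<'E'
from h import *
t=cv2.imread("pics/top0.png")[:,:,::-1]; s=cv2.imread("pics/side0.png")[:,:,::-1]
a=cv2.resize(t[140:270,150:370],None,fx=3.6,fy=3.6,interpolation=cv2.INTER_NEAREST)
b=cv2.resize(s[140:255,170:330],None,fx=4.5,fy=4.5,interpolation=cv2.INTER_NEAREST)
cv2.imwrite("pics/ct.png",a[:,:,::-1]);cv2.imwrite("pics/cs.png",b[:,:,::-1])
for n,im in(("top",t),("side",s)):
  for c,lo,hi in(("blue",(95,120,60),(115,255,255)),("orange",(5,200,150),(17,255,255)),("yellow",(24,150,100),(34,255,255)),("green",(50,150,60),(75,255,255))):
    m,bl=blobs(np.ascontiguousarray(im),lo,hi)
    for st,ce,_ in bl: print(n,c,st,ce.round(1))
E
```

```text
top blue [ 204  190   47   54 1738] [225.6 216.2]
top blue [146 226  36  37 750] [164.4 243.8]
top blue [468 319  38  51 455] [483.7 342. ]
top orange [ 77 205  10   4  20] [ 81.  206.8]
top yellow [280 148   6   7  29] [282.4 151.2]
top yellow [265 150   5   7  31] [266.9 153.1]
top yellow [271 153   6   7  32] [273.7 156.1]
top yellow [212 174   9   8  56] [216.4 177.3]
top yellow [488 381   8   3   9] [491.2 382.4]
top green [ 305  193   45   55 1971] [326.9 220.1]
side blue [   0   59   52   30 1289] [23.2 73.8]
side blue [185 155  37  22 400] [203.1 165. ]
side blue [ 199  176   60   37 1305] [228.3 191.8]
side blue [257 179  13  15 177] [263.  186.2]
side orange [235 117   3   4  10] [236.2 118.7]
side orange [200 196   9   6  24] [204.2 198.8]
side yellow [260 157   9   7  51] [264.2 159.8]
side yellow [301 217   8   4  19] [304.6 218.3]
side yellow [306 230   8   4  21] [309.6 231.5]
side green [175 267  95  65 615] [224.8 306. ]
side green [ 182  271   82   54 3467] [224.7 297.5]
```

View pics/ct.png

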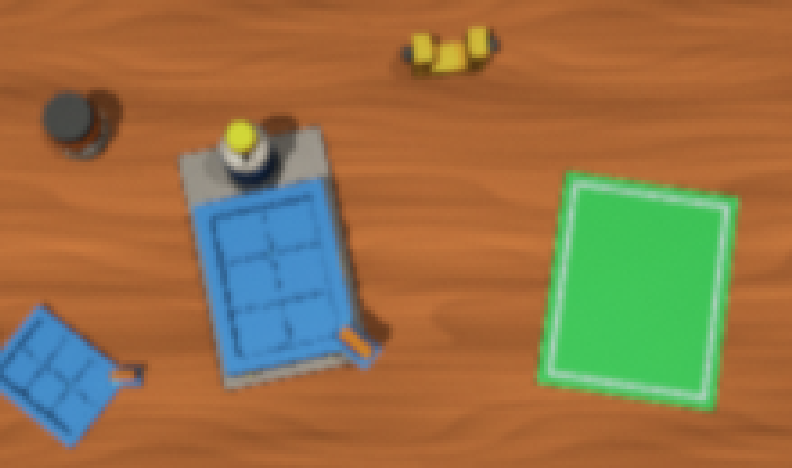

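View pics/cs.png

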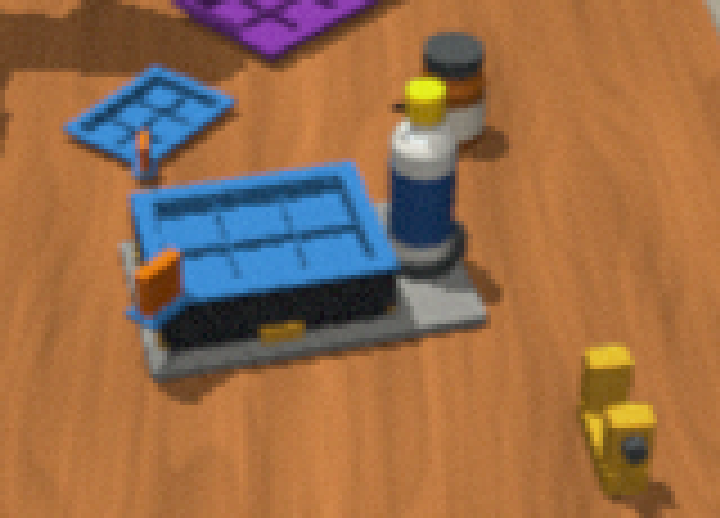

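```bash
python3 - <<'E'
from h import *
t=np.ascontiguousarray(cv2.imread("pics/top0.png")[:,:,::-1])
m,bl=blobs(t,(95,120,60),(115,255,255))
k=[b for b in bl if b[0][4]>1500][0][2]
cn=max(cv2.findContours(k.astype(np.uint8),0,2)[0],key=cv2.contourArea)
rc=cv2.minAreaRect(cn); bx=cv2.boxPoints(rc); print(rc)
P=np.array([onz("top",*p,.062) for p in bx]); print(P.round(3)); c=P.mean(0); print("c",c)
print([np.linalg.norm(P[i]-P[i-1]).round(4) for i in range(4)])
cap,e=two("top",(216.4,177.3),"side",(264.2,159.8)); print("cap",cap,e, onz("top",216.4,177.3,.16),onz("side",264.2,159.8,.155))
print("mat",onz("top",326.9,220.1,.003),onz("side",224.7,297.5,.003))
m,bl=blobs(t,(5,150,100),(20,255,255)); print([(b[0],b[1]) for b in bl if b[0][4]<400])
d=(cap-c)[:2]; print(np.linalg.norm(d),np.degrees(np.arctan2(d[1],d[0])))
E
```

```text
((226.48052978515625, 218.0481414794922), (52.48737335205078, 37.21936798095703), 78.36637115478516)
[[0.602 0.244 0.062]
 [0.628 0.114 0.062]
 [0.446 0.079 0.062]
 [0.421 0.205 0.062]]
c [0.52434092 0.16032946 0.062     ]
[np.float64(0.1848), np.float64(0.1316), np.float64(0.1854), np.float64(0.1286)]
cap [0.64821384 0.18691326 0.16012406] 0.0007537246076930466 [0.64785595 0.18689677 0.16      ] [0.64933543 0.1947412  0.155     ]
mat [ 0.51857774 -0.2021084   0.003     ] [ 0.52063322 -0.208915    0.003     ]
[(array([  0, 168,   7,  55, 201], dtype=int32), array([  1.72636816, 187.68656716])), (array([245, 232,   8,   7,  24], dtype=int32), array([248.41666667, 234.70833333])), (array([121, 239,  26,   3,  70], dtype=int32), array([133.78571429, 239.92857143])), (array([182, 243,   5,   2,   9], dtype=int32), array([184.22222222, 243.55555556])), (array([ 51, 309,  14,   5,  41], dtype=int32), array([ 57.87804878, 311.04878049])), (array([473, 370,   5,   4,  12], dtype=int32), array([475.        , 371.16666667])), (array([490, 370,  19,  14, 203], dtype=int32), array([500.13300493, 376.74384236])), (array([480, 375,  11,   6,  26], dtype=int32), array([484.        , 377.15384615])), (array([473, 378,  14,   6,  35], dtype=int32), array([478.02857143, 381.48571429]))]
0.12669332782156625 12.112268869500836
```

The crops confirm it: the large blue tray sits on the black/grey pile between gold stops, beside the can with the blue band and yellow cap. Its orange lug is at top px (248,235). I'll work out the move now.

```bash
cat >> h.py <<'E'
def rel(p,s=None):
    T=T_tool(s); return (T[:3,:3].T@(np.asarray(p)-T[:3,3])*100).round(2)
def yaw(s=None):
    y=T_tool(s)[:3,1]; return np.degrees(np.arctan2(y[1],y[0]))
E
python3 - <<'E'
from h import *
print(T_tool().round(3), yaw())
print("lug",two("top",(248.4,234.7),"side",(204.2,198.8)))
print(rel([.648,.187,.252]))
E
```

```text
[[-0.    -0.418 -0.909  0.282]
 [-0.001 -0.909  0.418  0.613]
 [-1.     0.001 -0.     0.253]
 [ 0.     0.     0.     1.   ]] -114.68766809422338
lug (array([0.46184619, 0.08350205, 0.09321859]), np.float64(0.0005219302998504992))
[  0.1   23.41 -51.07]
```

```bash
python3 -m jog '[{"slide":[-0.5,2,-4.5],"roll":0,"fingers":0},{"slide":[0,2,-4.5],"roll":0,"fingers":0},{"slide":[0,2,-4.5],"roll":0,"fingers":0},{"slide":[0,2,-4.5],"roll":0,"fingers":0},{"slide":[0,2,-4.5],"roll":0,"fingers":0},{"slide":[0,2,-4.5],"roll":0,"fingers":0},{"slide":[0,0,0],"roll":10,"fingers":0},{"slide":[0,0,0],"roll":10,"fingers":0},{"slide":[0,0,0],"roll":10,"fingers":0},{"slide":[0,0,0],"roll":10,"fingers":0}]' 40; python3 - <<'E'
from h import *
s=telemetry.sense(); print(s["time_s"],s["tool_pos"],s["q"].round(2),s["ft_force"],s["width"],yaw(),rel([.648,.187,.25]))
E
```

```text
time_s: 1.4
tool_pos: [0.482, 0.3826, 0.2544]
tcp_rot: [-1.515, 0.987, 1.514]
ft_force: [-0.2, -0.2, 0.6]
width: 0.0002
1.4 [0.48200063 0.38257595 0.2543725 ] [ 0.99  0.26 -0.12  0.   -1.19 -0.57] [-0.23694968 -0.17548692  0.63893855] 0.00018943880903121824 -155.85398278940013 [  0.5   -7.15 -24.63]
```

```bash
python3 -m jog '[{"slide":[0,-1.5,-4.5],"roll":0,"fingers":0},{"slide":[0,-1.5,-4.5],"roll":0,"fingers":0},{"slide":[0,-1.5,-4],"roll":0,"fingers":0},{"slide":[0,-1.5,-4],"roll":0,"fingers":0},{"slide":[0,0,0],"roll":10,"fingers":0},{"slide":[0,0,0],"roll":10,"fingers":0},{"slide":[0,0,0],"roll":10,"fingers":0},{"slide":[0,0,0],"roll":10,"fingers":0},{"slide":[0,0,0],"roll":10,"fingers":0},{"slide":[0,0,0],"roll":10,"fingers":0}]'; python3 - <<'E'
from h import *
s=telemetry.sense(); np.save("T1.npy",T_tool(s)); im=optics.snapshot("wrist"); cv2.imwrite("pics/w1.png",im[:,:,::-1])
print(s["tool_pos"],s["q"].round(2),yaw(),rel([.648,.187,.25]))
E
```

```text
time_s: 2.65
tool_pos: [0.6086, 0.2464, 0.2506]
tcp_rot: [-0.714, 1.465, 0.707]
ft_force: [0.2, 0.2, 0.1]
width: 0.0
[0.60864519 0.24641659 0.25056964] [ 0.68  0.34 -0.03  0.   -1.22 -1.34] 141.563963220764 [ 0.07 -6.78 -2.2 ]
```

View pics/w1.png

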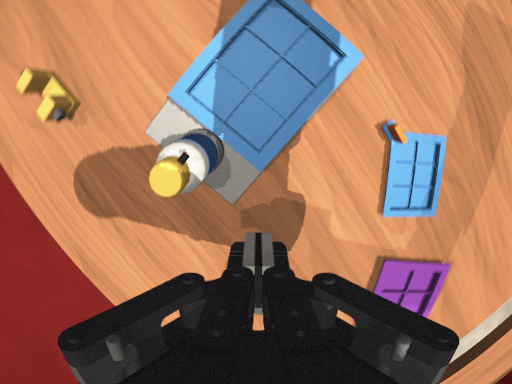

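```bash
python3 - <<'E'
from h import *
T=np.load("T1.npy"); im=np.ascontiguousarray(cv2.imread("pics/w1.png")[:,:,::-1])
m,bl=blobs(im,(22,140,100),(34,255,255),200)
for st,ce,k in bl:
    cn=max(cv2.findContours(k.astype(np.uint8),0,2)[0],key=cv2.contourArea)
    print(st,ce,cv2.minEnclosingCircle(cn),onz("wrist",*cv2.minEnclosingCircle(cn)[0],.16,T))
for p in((363,57),(258,170),(168,96)): print(p,onz("wrist",*p,.062,T))
E
```

```text
[150 162  31  34 767] [164.88135593 179.92177314] ((166.06813049316406, 178.19284057617188), 17.292591094970703) [0.64957847 0.18570931 0.16      ]
(363, 57) [0.43820656 0.21043951 0.062     ]
(258, 170) [0.60375237 0.24048467 0.062     ]
(168, 96) [0.62869218 0.11788648 0.062     ]
```

```bash
python3 -m jog '[{"slide":[0,-3,-1],"roll":0,"fingers":0},{"slide":[0,-3,-1],"roll":3,"fingers":0},{"slide":[2,0,0],"roll":0,"fingers":0},{"slide":[2,0,0],"roll":0,"fingers":0},{"slide":[0,0,0],"roll":0,"fingers":0}]'; python3 - <<'E'
from h import *
s=telemetry.sense()
print(s["tool_pos"],s["q"].round(2),yaw(),rel([.649,.186,.185]))
E
```

```text
time_s: 3.32
tool_pos: [0.6434, 0.1914, 0.2088]
tcp_rot: [-0.677, 1.479, 0.67]
ft_force: [-0.4, -1.1, 0.3]
width: 0.0003
[0.64344051 0.19142481 0.20876702] [ 0.58  0.39 -0.05  0.   -1.15 -1.29] 139.29533588987445 [ 2.38 -0.78 -0.01]
```

```bash
python3 -m jog '[{"slide":[0.8,-0.8,0],"roll":0,"fingers":0},{"slide":[0.8,0,0],"roll":0,"fingers":0},{"slide":[0.2,0,0],"roll":0,"fingers":0}]'; python3 - <<'E'
from h import *
s=telemetry.sense()
print(s["tool_pos"],s["ft_force"],yaw(),rel([.649,.186,.185]))
for n in ("side","wrist"):
  im=optics.snapshot(n); cv2.imwrite(f"pics/{n}2.png",im[:,:,::-1])
a=cv2.imread("pics/side2.png")[110:230,190:330]; b=cv2.imread("pics/wrist2.png")
cv2.imwrite("pics/c2.png",cv2.resize(a,None,fx=4,fy=4))
E
```

```text
time_s: 3.7
tool_pos: [0.6505, 0.1861, 0.1914]
tcp_rot: [-0.679, 1.476, 0.671]
ft_force: [0.6, 0.3, 0.3]
width: 0.0001
[0.65048053 0.18613202 0.19136866] [0.5835097  0.33491227 0.28016773] 139.46004875236594 [ 0.64  0.1  -0.1 ]
```

View pics/c2.png

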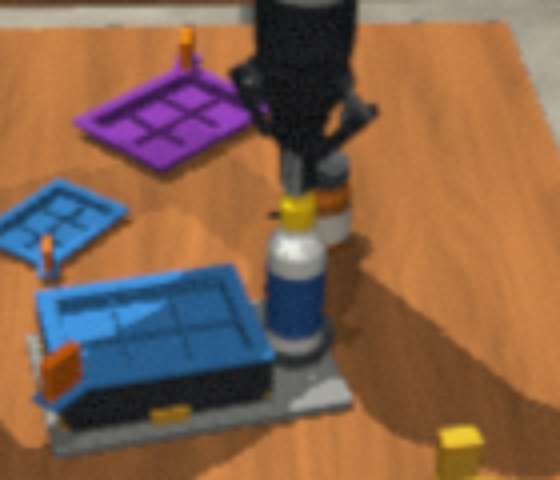

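View pics/wrist2.png

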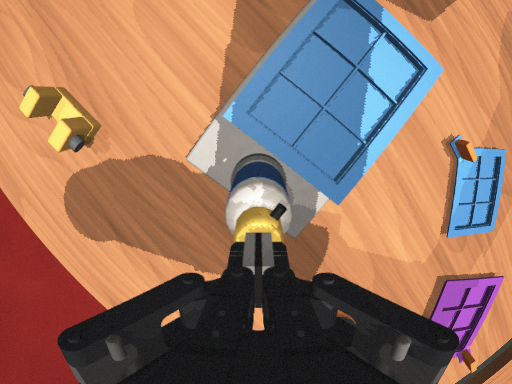

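The fingertips (258,240) are centred over the yellow cap (258,225), so I'll press.

```bash
python3 -m jog '[{"slide":[0.4,0,0],"roll":0,"fingers":0},{"slide":[0.3,0,0],"roll":0,"fingers":0},{"slide":[0.3,0,0],"roll":0,"fingers":0}]';python3 -m jog '[{"slide":[0.3,0,0],"roll":0,"fingers":0}]'
```

```text
time_s: 4.18
tool_pos: [0.6507, 0.1865, 0.1824]
tcp_rot: [-0.68, 1.474, 0.672]
ft_force: [-0.9, -0.5, 3.6]
width: 0.0001
time_s: 4.3
tool_pos: [0.6507, 0.1865, 0.1797]
tcp_rot: [-0.68, 1.473, 0.672]
ft_force: [-2.0, 0.9, 4.2]
width: 0.0002
```

```bash
python3 -m jog '[{"slide":[0.2,0,0],"roll":0,"fingers":0}]';python3 -m jog '[{"slide":[0.2,0,0],"roll":0,"fingers":0}]'
```

```text
time_s: 4.42
tool_pos: [0.6508, 0.1865, 0.1789]
tcp_rot: [-0.681, 1.473, 0.672]
ft_force: [-6.6, -0.5, 14.9]
width: 0.0
time_s: 4.55
tool_pos: [0.6508, 0.1865, 0.179]
tcp_rot: [-0.681, 1.471, 0.672]
ft_force: [-8.3, -0.2, 16.7]
width: 0.0
```

It is bottomed out: 16 N, about 6 mm down. I'll release and head up over the lug.

```bash
python3 -m jog '[{"slide":[-0.5,0,0],"roll":0,"fingers":0},{"slide":[-2,0,0],"roll":0,"fingers":0},{"slide":[-2,0,0],"roll":0,"fingers":0},{"slide":[-2,0,0],"roll":0,"fingers":0},{"slide":[0,0,0],"roll":0,"fingers":40}]'; python3 - <<'E'
from h import *
s=telemetry.sense(); im=optics.snapshot("side"); cv2.imwrite("pics/s3.png",cv2.resize(im[110:230,190:330],None,fx=4,fy=4)[:,:,::-1])
print(s["tool_pos"],s["ft_force"],yaw(),rel([.463,.085,s["tool_pos"][2]]),s["width"])
E
```

```text
time_s: 5.18
tool_pos: [0.6511, 0.1873, 0.2451]
tcp_rot: [-0.681, 1.471, 0.672]
ft_force: [-0.6, 0.2, -0.0]
width: 0.017
[0.65108652 0.18731279 0.24509909] [-0.56901925  0.17482823 -0.04438695] 139.55885420652982 [  0.09   7.64 -19.93] 0.016975397787561457
```

View pics/s3.png

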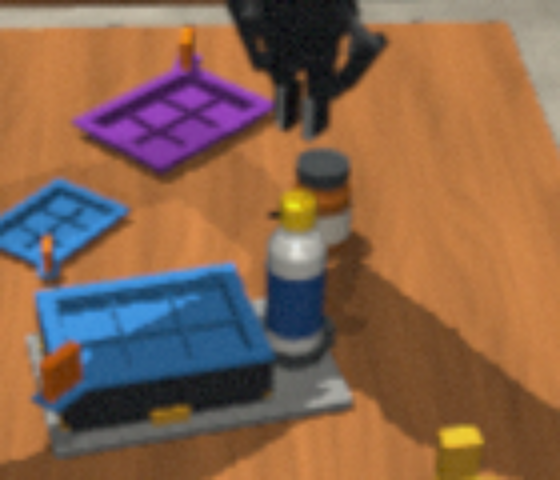

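The cap is back up and the tray undisturbed. Next I'll approach the lug at height and measure it with the wrist camera.

```bash
python3 -m jog '[{"slide":[0,2.5,-4.5],"roll":0,"fingers":60},{"slide":[0,2.5,-4.5],"roll":0,"fingers":60},{"slide":[0,2.5,-4],"roll":0,"fingers":60},{"slide":[0,0,0],"roll":1,"fingers":60},{"slide":[0,0,0],"roll":0,"fingers":60}]'; python3 - <<'E'
from h import *
s=telemetry.sense(); np.save("T2.npy",T_tool(s)); im=optics.snapshot("wrist"); cv2.imwrite("pics/w4.png",im[:,:,::-1])
print(s["tool_pos"],yaw(),rel([.463,.085,s["tool_pos"][2]]),s["width"])
m,bl=blobs(np.ascontiguousarray(im),(3,190,90),(17,255,255),100)
for st,ce,k in bl: print(st,ce)
E
```

```text
time_s: 5.85
tool_pos: [0.5031, 0.1345, 0.2382]
tcp_rot: [-0.667, 1.487, 0.658]
ft_force: [0.1, 0.3, -0.4]
width: 0.0514
[0.50309128 0.13449864 0.23819485] 138.46984499526909 [ 0.11 -0.28 -6.36] 0.05140418772094352
```

View pics/w4.png

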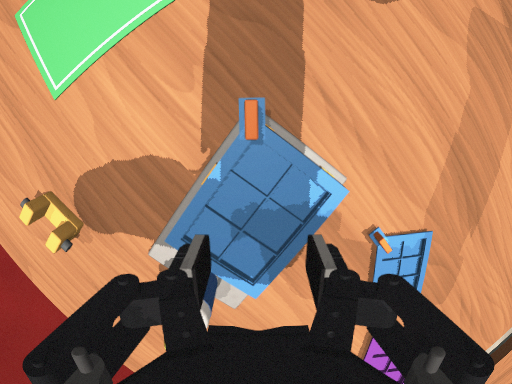

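The wrist view shows the orange lug's top face spanning about (245–258, 98–139), lined up with the image vertical.

```bash
python3 - <<'E'
from h import *
T=np.load("T2.npy"); im=np.ascontiguousarray(cv2.imread("pics/w4.png")[:,:,::-1])
cv2.imwrite("pics/w4c.png",cv2.resize(im[80:160,210:300],None,fx=6,fy=6,interpolation=0)[:,:,::-1])
h=cv2.cvtColor(im,cv2.COLOR_RGB2HSV); m=((h[...,0]<16)&(h[...,1]>170)&(h[...,2]>130)).astype(np.uint8); m[:90]=0;m[150:]=0;m[:,:235]=0;m[:,270:]=0
cn=max(cv2.findContours(m,0,2)[0],key=cv2.contourArea); rc=cv2.minAreaRect(cn); print(rc)
bx=cv2.boxPoints(rc); P=np.array([onz("wrist",*p,.098,T) for p in bx]); print(P.round(4),P.mean(0))
for i in range(4):
  d=P[i]-P[i-1]; print(np.linalg.norm(d).round(4),np.degrees(np.arctan2(d[1],d[0])).round(1))
print(rel(P.mean(0)))
E
```

```text
((251.0, 119.0), (38.0, 12.0), 90.0)
[[0.4574 0.0664 0.098 ]
 [0.4496 0.0734 0.098 ]
 [0.4719 0.0985 0.098 ]
 [0.4798 0.0915 0.098 ]] [0.4646855  0.08243505 0.098     ]
0.0336 -131.9
0.0104 138.2
0.0336 48.4
0.0106 -41.8
[14.13 -0.62 -6.16]
```

View pics/w4c.png

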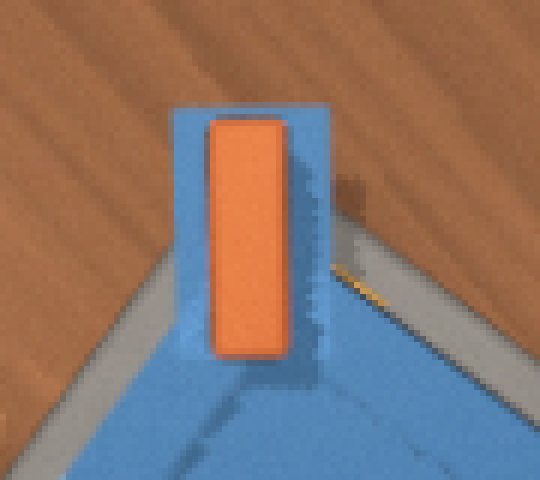

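```bash
python3 -m jog '[{"slide":[2,-0.3,-3],"roll":0,"fingers":60},{"slide":[2,-0.3,-3],"roll":0,"fingers":60},{"slide":[3,0,-0.2],"roll":0,"fingers":60},{"slide":[2,0,0],"roll":0,"fingers":60},{"slide":[0,0,0],"roll":0,"fingers":60}]'; python3 - <<'E'
from h import *
s=telemetry.sense(); np.save("T3.npy",T_tool(s)); im=optics.snapshot("wrist"); cv2.imwrite("pics/w5.png",im[:,:,::-1])
print(s["tool_pos"],s["q"].round(2),yaw(),rel([.4647,.0825,.09]),s["width"])
E
```

```text
time_s: 6.52
tool_pos: [0.4676, 0.0827, 0.1446]
tcp_rot: [-0.668, 1.49, 0.658]
ft_force: [-0.1, 0.2, 0.1]
width: 0.0513
[0.46761457 0.08271442 0.14457193] [ 0.59  0.15 -0.55  0.   -0.89 -1.32] 138.49510324339252 [ 5.55  0.21 -0.15] 0.051259047419848
```

View pics/w5.png

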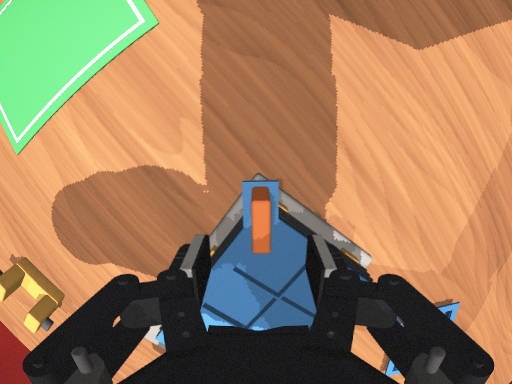

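```bash
python3 - <<'E'
from h import *
T=np.load("T3.npy"); im=np.ascontiguousarray(cv2.imread("pics/w5.png")[:,:,::-1])
h=cv2.cvtColor(im,cv2.COLOR_RGB2HSV); m=((h[...,0]<16)&(h[...,1]>170)&(h[...,2]>170)).astype(np.uint8); m[:175]=0;m[265:]=0;m[:,:235]=0;m[:,285:]=0
cn=max(cv2.findContours(m,0,2)[0],key=cv2.contourArea); x=cv2.minAreaRect(cn);print(x)
p=onz("wrist",*x[0],.098,T); print(p,rel(p), proj("wrist",[.4647,.0825,.098],T))
E
```

```text
((260.5, 226.5), (51.0, 17.0), 90.0)
[0.46453566 0.081585   0.098     ] [ 4.75  0.16 -0.25] [261.28485426 227.69153704]
```

```bash
python3 -m jog '[{"slide":[2,0.2,-0.2],"roll":0,"fingers":60},{"slide":[2,0,0],"roll":0,"fingers":60},{"slide":[1.2,0,0],"roll":0,"fingers":60},{"slide":[0.2,0,0],"roll":0,"fingers":60}]'; python3 - <<'E'
from h import *
s=telemetry.sense(); print(s["ft_force"],rel([.4646,.082,.0895]))
E
```

```text
time_s: 7.08
tool_pos: [0.4688, 0.0844, 0.0932]
tcp_rot: [-0.668, 1.483, 0.659]
ft_force: [-0.8, -0.1, 0.1]
width: 0.051
[-0.83448291 -0.07531745  0.09913127] [ 0.38  0.15 -0.45]
```

```bash
python3 -m jog '[{"slide":[0.3,0.15,-0.4],"roll":0,"fingers":60},{"slide":[0,0,0],"roll":0,"fingers":30},{"slide":[0,0,0],"roll":0,"fingers":15},{"slide":[0,0,0],"roll":0,"fingers":5},{"slide":[0,0,0],"roll":0,"fingers":0},{"slide":[0,0,0],"roll":0,"fingers":0},{"slide":[0,0,0],"roll":0,"fingers":0}]' 25; python3 - <<'E'
from h import *
s=telemetry.sense(); print(s["ft_force"],rel([.4646,.082,.0895]))
for n in ("wrist","side"):
  im=optics.snapshot(n); cv2.imwrite(f"pics/{n}6.png",im[:,:,::-1])
cv2.imwrite("pics/s6c.png",cv2.resize(cv2.imread("pics/side6.png")[140:240,180:290],None,fx=5,fy=5))
E
```

```text
time_s: 7.95
tool_pos: [0.4655, 0.0829, 0.0917]
tcp_rot: [-0.669, 1.48, 0.66]
ft_force: [-0.2, 0.8, -0.8]
width: 0.0114
[-0.22608012  0.79996074 -0.83792149] [ 0.22  0.01 -0.12]
```

View pics/wrist6.png

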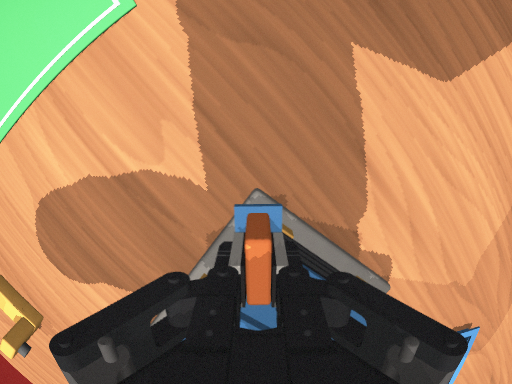

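View pics/s6c.png

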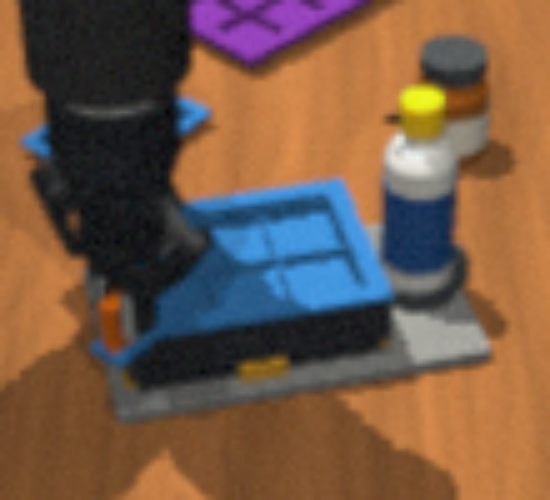

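The lug is held centrally between the pads (258,258), with a width of 11.4 mm. Now a slow peel.

```bash
python3 -m jog '[{"slide":[-0.3,0,0.03],"roll":0,"fingers":0},{"slide":[-0.3,0,0.03],"roll":0,"fingers":0},{"slide":[-0.3,0,0.04],"roll":0,"fingers":0}]'; python3 -m jog '[{"slide":[-0.3,0,0.04],"roll":0,"fingers":0},{"slide":[-0.3,0,0.04],"roll":0,"fingers":0}]'; python3 - <<'E'
from h import *
im=optics.snapshot("side"); cv2.imwrite("pics/side7.png",im[:,:,::-1])
cv2.imwrite("pics/s7c.png",cv2.resize(cv2.imread("pics/side7.png")[140:240,180:290],None,fx=5,fy=5))
E
```

```text
time_s: 8.43
tool_pos: [0.4654, 0.0837, 0.1]
tcp_rot: [-0.668, 1.482, 0.66]
ft_force: [1.5, 2.1, -7.8]
width: 0.0118
time_s: 8.68
tool_pos: [0.4662, 0.0848, 0.1064]
tcp_rot: [-0.667, 1.482, 0.66]
ft_force: [2.7, 3.1, -7.2]
width: 0.0117
```

View pics/s7c.png

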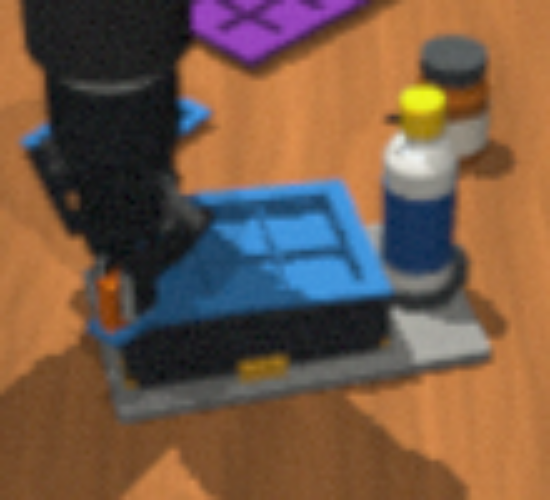

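The lug corner is raised about 15 mm and the far edge still rests. I'll go a few mm more and hold.

```bash
python3 -m jog '[{"slide":[-0.3,0,0.04],"roll":0,"fingers":0},{"slide":[-0.3,0,0.04],"roll":0,"fingers":0},{"slide":[0,0,0],"roll":0,"fingers":0},{"slide":[0,0,0],"roll":0,"fingers":0}]'; python3 - <<'E'
from h import *
im=optics.snapshot("side"); cv2.imwrite("pics/side8.png",im[:,:,::-1])
cv2.imwrite("pics/s8c.png",cv2.resize(cv2.imread("pics/side8.png")[140:240,180:290],None,fx=5,fy=5))
im=optics.snapshot("wrist"); cv2.imwrite("pics/w8.png",im[:,:,::-1])
E
```

```text
time_s: 9.22
tool_pos: [0.4673, 0.0853, 0.1139]
tcp_rot: [-0.668, 1.481, 0.66]
ft_force: [0.3, 1.9, -4.1]
width: 0.0116
```

View pics/s8c.png

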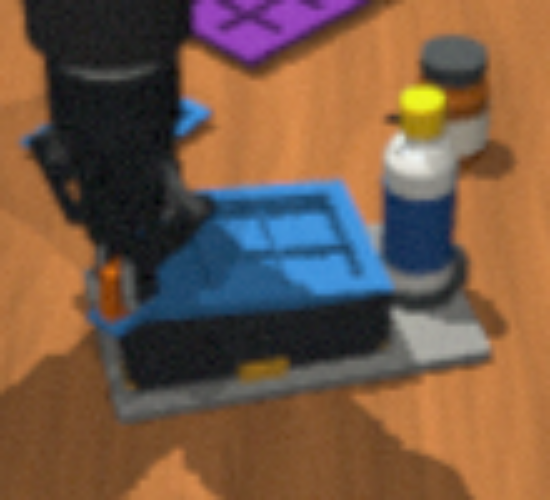

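View pics/w8.png

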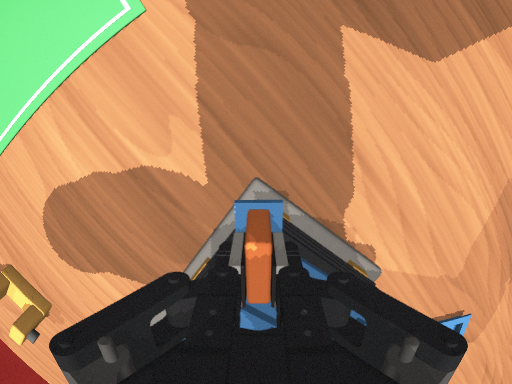

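Step 3's posture is reached: the TCP is up 22 mm with no lug slip, and the far corner hasn't moved at crop (345,183). Continuing upward.

```bash
python3 -m jog '[{"slide":[-0.4,0,0.05],"roll":0,"fingers":0},{"slide":[-0.4,0,0.05],"roll":0,"fingers":0},{"slide":[-0.4,0,0.05],"roll":0,"fingers":0},{"slide":[-0.4,0,0.05],"roll":0,"fingers":0},{"slide":[-0.4,0,0.05],"roll":0,"fingers":0}]';  python3 - <<'E'
from h import *
im=optics.snapshot("side"); cv2.imwrite("pics/side9.png",im[:,:,::-1])
cv2.imwrite("pics/s9c.png",cv2.resize(cv2.imread("pics/side9.png")[140:240,180:290],None,fx=5,fy=5))
E
```

```text
time_s: 9.95
tool_pos: [0.4696, 0.087, 0.1357]
tcp_rot: [-0.668, 1.48, 0.659]
ft_force: [-0.6, 0.8, -1.1]
width: 0.0115
```

View pics/s9c.png

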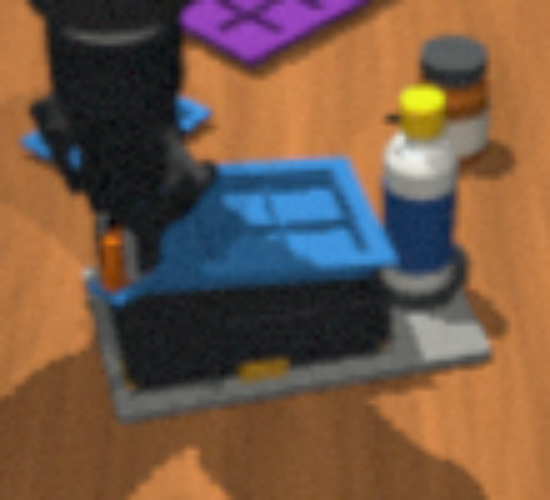

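The tray is free, its weight of about 1 N shows in the force, and the pile is in place. I'll firm up the grip and lift straight up.

```bash
python3 -m jog '[{"slide":[-0.5,0,0],"roll":0,"fingers":0},{"slide":[-0.8,0,0],"roll":0,"fingers":0},{"slide":[-1,0,0],"roll":0,"fingers":0},{"slide":[-1.2,0,-0.3],"roll":0,"fingers":0},{"slide":[-1.5,0,-0.4],"roll":0,"fingers":0},{"slide":[-2,0,-0.5],"roll":0,"fingers":0},{"slide":[-2,0,-0.5],"roll":0,"fingers":0},{"slide":[-2,0,0],"roll":0,"fingers":0},{"slide":[-2,0,0],"roll":0,"fingers":0},{"slide":[-1,0,0],"roll":0,"fingers":0}]' 60;  python3 - <<'E'
from h import *
s=telemetry.sense(); print(s["q"].round(2),yaw())
im=optics.snapshot("side"); cv2.imwrite("pics/side10.png",im[:,:,::-1])
E
```

```text
time_s: 11.25
tool_pos: [0.4583, 0.0745, 0.2863]
tcp_rot: [-0.668, 1.477, 0.659]
ft_force: [0.6, -0.3, -1.6]
width: 0.011
[ 0.59 -0.01 -0.37  0.   -1.22 -1.31] 138.59444314547392
```

View pics/side10.png

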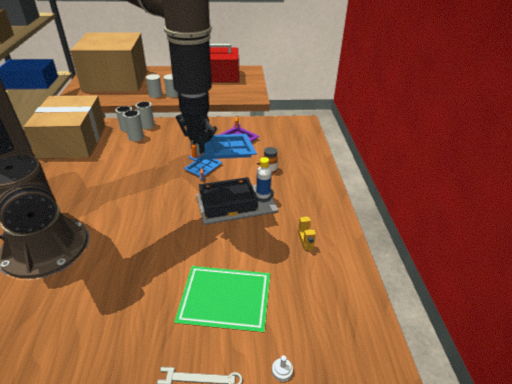

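The tray is held clear and the pile stands in place on the plate. Next I'll carry it to the mat.

```bash
python3 -m jog '[{"slide":[0,-1,-1.2],"roll":0,"fingers":0},{"slide":[0,-2,-2.4],"roll":0,"fingers":0},{"slide":[0,-2.5,-3],"roll":0,"fingers":0},{"slide":[0,-2.5,-3],"roll":0,"fingers":0},{"slide":[0,-2.5,-3],"roll":0,"fingers":0},{"slide":[0,-2.5,-3],"roll":0,"fingers":0},{"slide":[0,-2.5,-3],"roll":0,"fingers":0},{"slide":[0,-2.5,-3],"roll":0,"fingers":0},{"slide":[0,-2,-2.4],"roll":0,"fingers":0},{"slide":[0,-1,-1.2],"roll":0,"fingers":0}]'; python3 - <<'E'
from h import *
s=telemetry.sense(); print(rel([.45,-.282,.286]))
E
```

```text
time_s: 12.55
tool_pos: [0.4425, -0.2682, 0.2834]
tcp_rot: [-0.666, 1.487, 0.665]
ft_force: [-0.0, 0.1, -0.7]
width: 0.0107
[-0.26 -1.47 -0.54]
```

```bash
python3 -m jog '[{"slide":[0,-0.8,-0.3],"roll":0,"fingers":0},{"slide":[0,-0.6,-0.2],"roll":0,"fingers":0},{"slide":[0,0,0],"roll":0,"fingers":0},{"slide":[0,0,0],"roll":0,"fingers":0},{"slide":[0,0,0],"roll":0,"fingers":0},{"slide":[0,0,0],"roll":0,"fingers":0}]'; python3 - <<'E'
from h import *
for n in("top","side"):
  im=optics.snapshot(n); cv2.imwrite(f"pics/{n}11.png",im[:,:,::-1])
E
```

```text
time_s: 13.3
tool_pos: [0.4498, -0.2804, 0.2826]
tcp_rot: [-0.666, 1.487, 0.667]
ft_force: [-0.1, -0.2, -1.3]
width: 0.0107
```

View pics/top11.png

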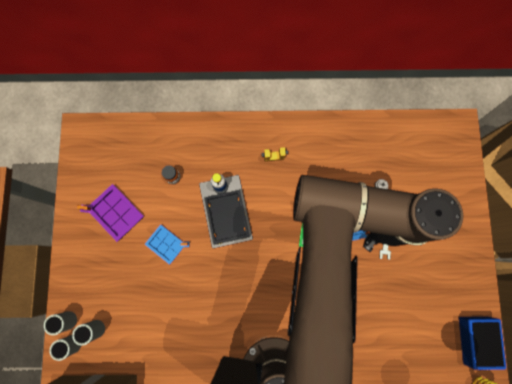

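View pics/side11.png

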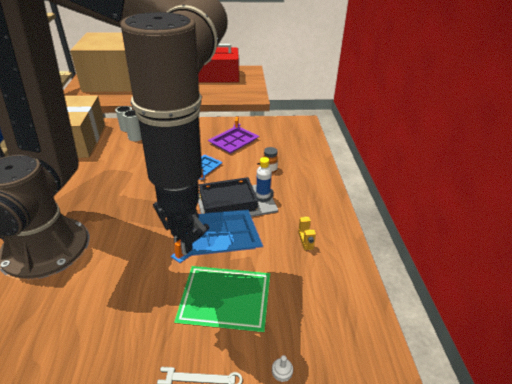

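I'll check tilt and height by comparing the visible side-view corners, far (248,211) and right (261,245), with the expected pose.

```bash
python3 - <<'E'
from h import *
from scipy.optimize import least_squares
s=telemetry.sense(); a=np.radians(yaw()-138.4+11)
lug=s["tool_pos"]-[0,0,.0117]+[0,0,0]  # at grasp TCP .0917, lug centre .080
L=np.array([-.083,-.0635,.022])
C={"far":[.085,.065,0],"left":[-.085,.065,0],"right":[.085,-.065,0],"c":[0,0,0]}
ax=np.array([np.cos(np.radians(11+37.4+90)),np.sin(np.radians(11+37.4+90)),0])
for t in (0,3,6,9,12):
    M=(R.from_rotvec(ax*np.radians(t))*R.from_rotvec([0,0,a])).as_matrix()
    q={k:lug+M@(np.array(v)-L) for k,v in C.items()}
    print(t,{k:(v.round(3).tolist(),proj("side",v).round(0).tolist()) for k,v in q.items()})
E
```

```text
0 {'far': ([0.589, -0.122, 0.249], [250.0, 201.0]), 'left': ([0.423, -0.155, 0.249], [178.0, 213.0]), 'right': ([0.615, -0.249, 0.249], [265.0, 240.0]), 'c': ([0.519, -0.202, 0.249], [220.0, 226.0])}
3 {'far': ([0.588, -0.123, 0.238], [250.0, 205.0]), 'left': ([0.422, -0.156, 0.245], [178.0, 214.0]), 'right': ([0.614, -0.25, 0.242], [265.0, 242.0]), 'c': ([0.518, -0.203, 0.243], [220.0, 228.0])}
6 {'far': ([0.587, -0.124, 0.227], [249.0, 209.0]), 'left': ([0.421, -0.157, 0.241], [177.0, 216.0]), 'right': ([0.613, -0.251, 0.235], [264.0, 245.0]), 'c': ([0.517, -0.204, 0.238], [219.0, 230.0])}
9 {'far': ([0.585, -0.126, 0.216], [249.0, 213.0]), 'left': ([0.42, -0.158, 0.237], [177.0, 218.0]), 'right': ([0.611, -0.253, 0.228], [264.0, 248.0]), 'c': ([0.516, -0.206, 0.233], [219.0, 232.0])}
12 {'far': ([0.583, -0.128, 0.205], [248.0, 217.0]), 'left': ([0.418, -0.16, 0.234], [176.0, 219.0]), 'right': ([0.61, -0.255, 0.222], [263.0, 251.0]), 'c': ([0.514, -0.207, 0.228], [218.0, 234.0])}
```

The tilt is about 7°, the centre is over the mat within about 5 mm, and every corner is above 0.2 m. One last stillness check, then hand in.

```bash
python3 -m jog '[{"slide":[0,0,0],"roll":0,"fingers":0},{"slide":[0,0,0],"roll":0,"fingers":0}]'; python3 - <<'E'
from h import *
a=cv2.imread("pics/side11.png"); b=optics.snapshot("side")[:,:,::-1]
print(np.abs(a.astype(int)-b)[190:270,165:275].max(), np.abs(telemetry.sense()["qvel"]).max())
t0=cv2.imread("pics/top0.png"); t=cv2.imread("pics/top11.png")
for n,c in(("clevis",(150,265)),("jar",(170,165))): print(n,np.abs(t0.astype(int)-t)[c[0]-10:c[0]+25,c[1]-8:c[1]+25].max())
print(job.hand_in())
E
```

```text
time_s: 13.65
tool_pos: [0.4498, -0.2805, 0.2827]
tcp_rot: [-0.666, 1.487, 0.667]
ft_force: [-0.3, -1.1, -0.3]
width: 0.0107
37 0.0014324102543057378
clevis 20
jar 20
the job is handed in; nothing more can be done
None
```

I've handed the job in at about 13.7 s, and every step looked right in my checks. The hand-in gives no verdict, so none of this is confirmed by the judge.

- **Cap:** I pressed it with the closed fingertips until it stopped, about 6 mm down at 16 N. It sprang back up, and the tray had not moved.
- **Peel:** I gripped the large blue tray's lug and raised that corner about 20 mm while the far corner still rested on the pile. The tray then came free, and the grey pile stayed in its place.
- **Final hold:** The tray hangs tilted about 7° in a 60 N grip. Its middle is within about 5 mm of the mat's centre, and by my estimate every corner is above 0.2 m.
- **Stillness:** The arm was at rest (joint speeds near 0.001 rad/s). Two side pictures taken about 0.3 s apart differed around the tray by up to 37 grey levels, which I took for noise.
- **Bystanders:** The clevis and jar looked unchanged in before-and-after pictures from above. I judged the wrench and piston by eye only, because the arm partly covered them from above; they looked unmoved in the side view.
- **Disagreement between cameras:** The two fixed cameras placed the mat's centre about 7 mm apart, well inside the 70 mm allowed.

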